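# Refit the hotplate's knob and hold it pressed in

### The arm

A 6-joint arm with a two-finger parallel gripper is mounted at the origin on a cart in front of the work surface, level with it; the furniture and walls round the work are solid. World frame = base frame: x ahead of the robot, y to its left, z up, the work surface at z = 0. Lengths are in m, angles in rad, forces in N, time in s.
With the tool pointing down it reaches from about 0.3 to 0.825 m from the base axis. Payload 5.4 kg.
Tool frame: the origin (TCP) lies at the very end of the fingers, on their centre line; the grasp point (between the pads) lies manip.tcp_to_grasp behind it (manip.tcp_to_grasp is the distance from the TCP to the grasp point, in m); z points along the fingers, y is the line along which they close (so a half turn about z gives the same grasp; the last joint's range is limited). The gripper opens to 92 mm and grips with 3 to 60 N. Pads are 20 mm wide; open, the fingers measure 128 mm over their backs; the gripper's body (75 mm by 189 mm) begins 69 mm behind the grasp point.
Start: joints at [-1.511, 0.158, 1.597, -0, 1.386, -0.21], TCP at [0.153, -0.554, 0.215] pointing down, gripper open.
Joint ranges: [-2.91, 2.91], [-0.94, 2.29], [0.18, 2.7], [-1.29, 4.43], [0.17, 2.64], [-3, 3]. Speed limits (rad/s): [2.57, 2.57, 3.14, 3.14, 3.14, 3.14].

### API

Orientations are given as a unit quaternion [x, y, z, w].
In Python, from bench import monitor, get_image, finish_job, manip gives the robot as it stands. The module is installed in compiled form; this text tells all that it offers.
- The arm moves only by the tool play_rows, never from a script. Its argument "moves" is a list of rows, each a list of 7 numbers: the shift along the tool's x, y, z each as a share of 0.75 m, from -1 to 1, then the turn, a rotation vector about the tool's x, y, z each as a share of 120 degrees, from -1 to 1, then the opening, from -1 (shut) to 1 (fully open). In form: [[x, y, z, ax, ay, az, jaw], ...]. A call has 1 to 10 rows; each row is the pose to reach, as a shift and turn from the pose commanded when the call began, along the tool's axes at that moment; what a row does not reach only later rows make up. A row lasts 1/8 s, in which the tool goes at most 62.5 mm and 10.7 degrees, less where a joint would pass 70% of its speed; a pose out of reach is approached as far as the arm can. A call with a number of a shift or a turn outside -1 to 1 is refused whole. A call with a gripper value outside its range is refused whole. The fingers move at their own pace and stop on an object; the grip force is fixed at half the most. Time passes only in rows, so rows that repeat a pose let the fingers close. It gives the time, the measured TCP pose, the force, the opening and the grip force at its end, in the units of the state.
- monitor.read_state(): the state, without advancing time (a new reading comes with each control period).
- get_image(name): name is "side" or "top"; returns a dict with "image" (384x512x3 uint8, red, green, blue), "depth" (384x512 float32, m along the optical axis (not along the pixel's ray), 0 where there is no reading), "K" (3x3 intrinsics, pixels), "camera_from_world" (4x4, takes a point from world to camera coordinates). Camera axes: x right, y down, z forward; pixel columns grow to the right and rows downward; lengths in m; the calibration is good to about 2 mm. A picture is of the moment at which its call begins.
- finish_job(): hands the job in; it is judged then, once.
The state is a dict: "t": time; "joints": joint angles; "dq": joint speeds; "joint_torque": joint torques, N m; "position": TCP position; "tool_rot": TCP orientation; "force": force on the tool from outside, world axes, zero at the start; "wrist_torque": the same for the moment, N m; "width": finger opening in m; "gripper_force": force on a finger pad.
Only numpy, scipy, OpenCV 4.12 (cv2) and the standard library are available. Lean on these libraries where they do the work, as an engineer would, in place of code of your own. Each camera call takes 0.05 s, during which the arm holds its last target. There are 200 camera calls.

### The job

The control knob of the table-top hotplate has come off and stands on the worktop. Pick it up, turn it so that the flat in its bore matches the flat of the D-shaped spindle (nose of the knob over the tooth of the spindle's collar), push it fully home on the spindle, then press the knob down against the spindle's spring to the bottom of its travel. Finish while still holding the knob and keeping it pressed in; do not knock the other things on the worktop out of place.

Things in the scene. Friction and masses are not known exactly. Their poses are not given: they have to be found in the camera images.
- knob: black bar-grip knob, 60 g, upright on the worktop, loose. Origin: centre of its underside; z up, x to its nose. Skirt diameter 52, 10 high; hub diameter 30 to z = 21; above it, z 21 to 48, the bar grip, 14 wide (along y; grip it there), x -24 to +22, then a nose 6 wide reaching x = 34. White line on top towards the nose. Starts within 0.8 rad of nose to world +x
- hob: table-top steel hotplate, fixed, 260 deep (x) by 240 wide (y), top 55 high, with a round cast plate (69 high) at x = 40. Origin: centre of its underside; front faces -x. The bare spindle stands on its top near the front edge, at x = -92, y = -50; a small pilot lamp at x = -92, y = 60
- spindle_tip (a point): top end of the hotplate's bare steel D-spindle, on its axis, 86 above the worktop unpressed. z up, x towards the flat. Shaft radius 8, flat 1.5 from the axis, top 2 mm tapered, 20 long above a collar of diameter 31 whose small tooth points as the flat does. Does not turn; x within 1.25 rad of world +x. Knob fully home: its underside 18 below this tip
- spindle (a joint): how far the sprung spindle is pressed down, 0 (released) to 0.006 m (stop); 4.2 N starts it moving, 8.4 N holds it at the stop. It springs back when let go
- knob_seat (a point): on the knob's axis, at the closed end of the D-shaped bore in its underside: 18 above the underside. Axes as the knob's. Bore: radius 9.2, 18 deep, its flat on the nose side (+x), 2.7 from the axis. Meets spindle_tip when the knob is fully home
- lemon: lemon, 71 x 53 x 51, loose bystander; origin under its centre
- garlic: garlic bulb, 53 wide, 53 high, loose bystander; origin under its centre
- onion: onion, 82 wide, 94 high, loose bystander; origin under its centre
- peeler: peeler, 170 long (x), 25 wide, 18 high, lying flat, loose bystander; origin under its centre
- mug_blue: dark two-tone mug, 82 wide, 97 high, loose bystander; origin under its middle
- knob_nose (a point): front end of the knob's nose: 34 from the knob's axis along its x, 27.5 above its underside
Not all that is in view belongs to the job. What is shaped like the knob but orange is not meant.

How it is judged:
On the way, in this order (a step that is already met when the one before it is completed fails the run):
1. the knob is picked up: held by the fingers, more than 40 mm above the worktop (height (world z) of knob above 0.04 m and contact force between the fingers and knob above 1 N), for 0.1 s.
2. the knob is fully home on the spindle, its flat on the shaft's flat (z of knob_seat in the frame of spindle_tip below 0.0025 m and horizontal distance between knob_seat and spindle_tip below 0.0025 m and x of knob_nose in the frame of spindle_tip above 0.025 m), for 0.1 s.
At the end, for the whole second after the job is handed in: The knob is fully home (end of bore within 2.5 mm of the shaft's tip, 2.5 mm sideways, nose towards the shaft's flat within 0.35 rad, tilted under 0.15 rad), the spindle is pressed in over 4 of its 6 mm, and the fingers still hold the knob (over 2 N) (all of step 2 and z of knob_seat in the frame of spindle_tip above -0.003 m and z of knob in the frame of spindle_tip below -0.014 m and angle between the x axis of knob and the x axis of spindle_tip, either way round below 0.35 rad and angle between knob's own z axis and vertical below 0.15 rad and value of joint spindle above 0.004 m and contact force between the fingers and knob above 2 N); the arm keeps its last pose, push and grip.
It fails at once if a bystander (lemon, garlic, onion, peeler, mug) is knocked more than 40 mm from its place (distance of any of lemon, garlic, onion, peeler, mug_blue from where it was at the start of the episode above 0.04 m).
It also fails if it takes over 40 s, if anything falls off the work surface, if the arm or the gripper's body presses on something with over 40 N, if the wrist force passes 120 N, or if a joint passes its speed limit or range.

## Working session

There is one attempt and no reset: what is moved stays moved. The work goes in short steps, Python scripts to look and compute and a tool call to move; the robot and the scene stay as the last step left them, time stands still between calls to the robot, and variables do not carry over. Pictures are saved under pics/ and viewed, at most 10 in all, crops included, and the job is handed in when it is done.

Besides the shell and the picture viewer there is one more tool, called after ">>>" as name(argument=value, ...), one argument or row to a line, values as JSON. play_rows: Moves the arm, as the interface text tells. Shift numbers are shares of 0.75 m and turn numbers shares of 120 degrees, none past 1 either way. Its arguments: {"type":"object","properties":{"moves":{"type":"array"}},"required":["moves"]}

```bash
mkdir -p pics; python3 - <<'E'
from bench import monitor,get_image,manip
import cv2,numpy as np
print(monitor.read_state()); print([ (a,getattr(manip,a)) for a in dir(manip) if a[0]!='_'])
ims=[]
for n in("top","side"):
    g=get_image(n); np.savez(f"{n}0.npz",**g); cv2.imwrite(f"pics/{n}0.png",cv2.resize(g["image"][...,::-1],None,fx=1.5,fy=1.5)); print(n,g["K"],g["camera_from_world"])
E
```

```text
{'t': 0.0, 'joints': array([-1.51109895e+00,  1.58992872e-01,  1.59820779e+00,  5.53729478e-06,
        1.38618474e+00, -2.10066378e-01]), 'dq': array([-5.53178364e-04,  1.13206804e-03, -3.73314115e-03,  9.77827503e-04,
        5.06722852e-05, -5.69403008e-04]), 'joint_torque': array([-9.60072030e-04, -3.85576093e+01, -3.22105336e+01,  7.00356555e-02,
        3.79576057e-02, -1.51148702e-04]), 'position': array([ 0.15320248, -0.55358284,  0.21366271]), 'tool_rot': array([ 9.90916893e-01,  1.34472701e-01,  7.00432988e-05, -8.93635780e-04]), 'force': array([-0.34347027, -0.30699853, -0.16403211]), 'wrist_torque': array([-0.07176013,  0.02545323,  0.06787954]), 'gripper_force': 0.0, 'width': 0.09178434335321557}
[('IKError', <class 'bench.IKError'>), ('tcp_to_grasp', 0.0187)]
top [[488.78445835   0.         256.60288259]
 [  0.         488.78445835 194.18154038]
 [  0.           0.           1.        ]] [[ 0.00445595 -0.99994627 -0.00935951  0.0194121 ]
 [-0.9890744  -0.00302796 -0.1473861   0.53336091]
 [ 0.14734985  0.009914   -0.98903475  1.77943134]
 [ 0.          0.          0.          1.        ]]
side [[357.9527836    0.         252.07818843]
 [  0.         357.9527836  187.81787807]
 [  0.           0.           1.        ]] [[-0.99431436 -0.10589979 -0.01114395  0.51069579]
 [-0.08616882  0.86168045 -0.50008174  0.08158339]
 [ 0.06256108 -0.49627819 -0.8659065   1.11842645]
 [ 0.          0.          0.          1.        ]]
```

View pics/top0.png

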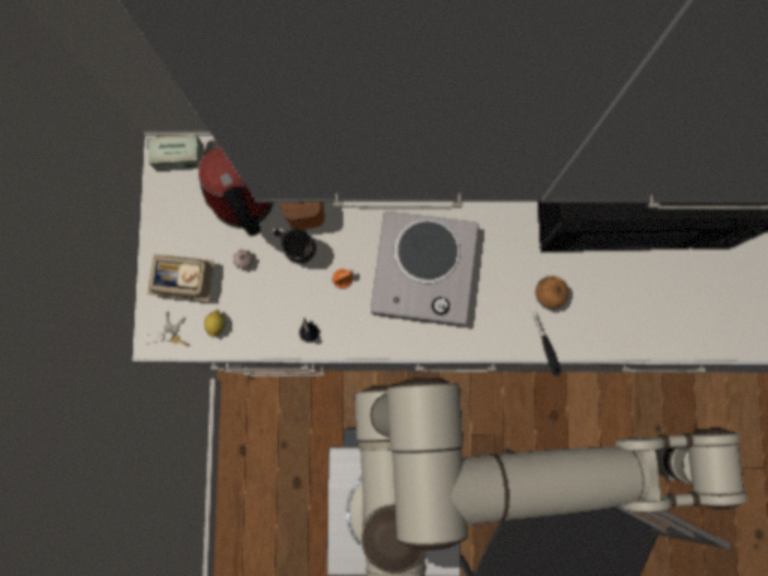

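View pics/side0.png

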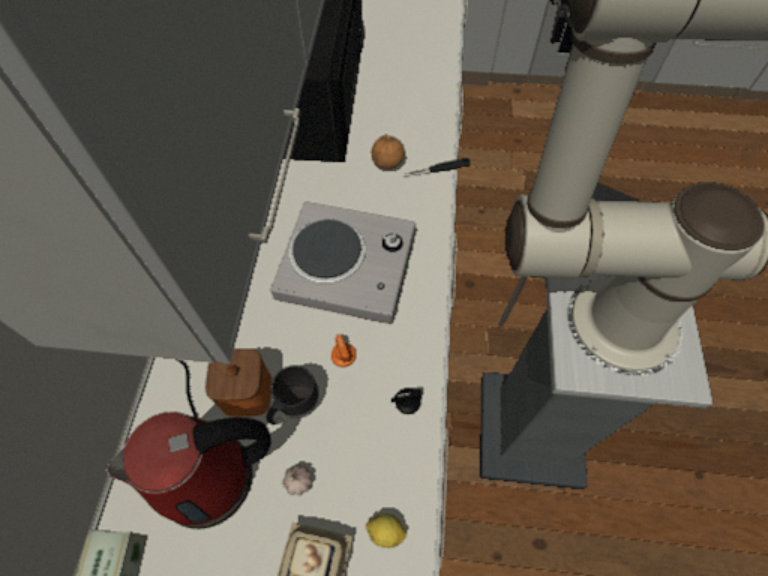

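Top view candidates: black knob at (309,331) and orange lookalike at (342,278). The black one fits the description. The spindle is at (441,305) in the top view and (392,241) in the side view. I'll confirm with one enlarged composite.

```bash
python3 - <<'E'
import cv2,numpy as np
t=np.load("top0.npz")["image"];s=np.load("side0.npz")["image"]
c=lambda im,u,v:cv2.resize(im[v-18:v+18,u-24:u+24],(396,297),interpolation=cv2.INTER_CUBIC)
a=np.vstack([np.hstack([c(t,206,220),c(s,271,266)]),np.hstack([c(t,294,203),c(s,261,161)])])
cv2.imwrite("pics/crop0.png",a[...,::-1])
E
```

```text
(no output)
```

View pics/crop0.png

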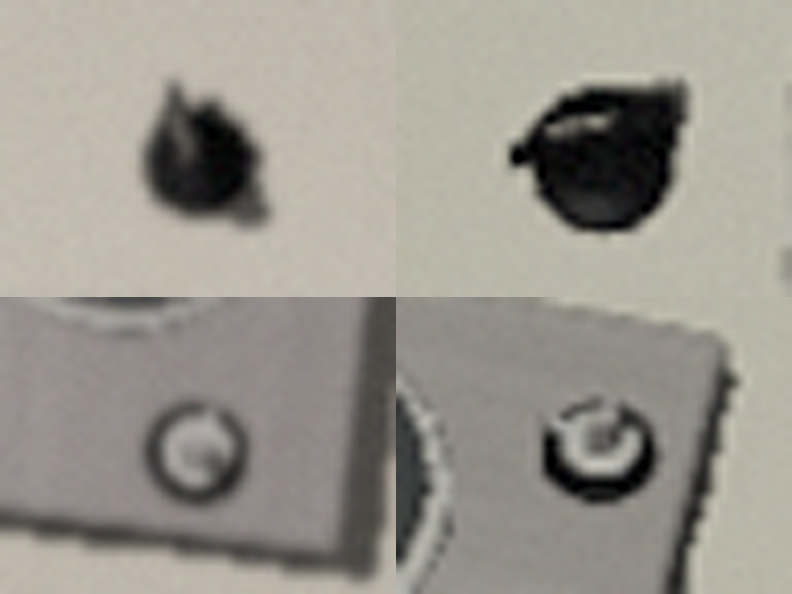

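The black object, with its nose at top px (203,212) and a white line, is the knob. The spindle's tooth shows on the dark ring. I'll measure both from enlarged crops.

```bash
cat > h.py <<'E'
import numpy as np,cv2
def load(n): return dict(np.load(n+".npz"))
def ray(g,uv,z):
    T=g["camera_from_world"];R=T[:3,:3];c=-R.T@T[:3,3]
    d=R.T@np.linalg.inv(g["K"])@np.array([uv[0],uv[1],1.]); return c+d*(z-c[2])/d[2]
def proj(g,p):
    q=g["K"]@(g["camera_from_world"]@np.append(p,1))[:3]; return q[:2]/q[2]
def rect(g,c,z,half=.06,s=300):
    """top-down metric view of plane z: image up=+x, left=+y"""
    w=[[c[0]+half,c[1]+half],[c[0]+half,c[1]-half],[c[0]-half,c[1]-half],[c[0]-half,c[1]+half]]
    src=np.float32([proj(g,[*p,z]) for p in w]);dst=np.float32([[0,0],[s,0],[s,s],[0,s]])
    return cv2.warpPerspective(g["image"],cv2.getPerspectiveTransform(src,dst),(s,s),flags=cv2.INTER_CUBIC)
E
python3 - <<'E'
from bench import get_image
from h import *
for n in("top","side"):
    gs=[get_image(n) for _ in range(4)]; g=gs[0]; g["image"]=np.mean([x["image"] for x in gs],0).round().astype(np.uint8); np.savez(n+"1.npz",**g)
t,s=load("top1"),load("side1")
kc=ray(t,(206.5,221.5),.0)[:2]; sc=ray(t,(293.8,202.8),.066)[:2]; print(kc,sc, ray(s,(261-24+204/8.25+0,161-18+150/8.25),.066))
a=np.vstack([np.hstack([rect(t,kc,.048),rect(s,kc,.048)]),np.hstack([rect(t,sc,.066,.03),rect(s,sc,.066,.03)])])
cv2.imwrite("pics/rect.png",a[...,::-1])
# hob edges / masks
for n,g,(u,v) in(("top",t,(206,220)),("side",s,(271,266))):
    gr=g["image"].max(2); m=np.zeros_like(gr); m[v-20:v+20,u-20:u+20]=(gr<75)[v-20:v+20,u-20:u+20]
    c=max(cv2.findContours(m,0,1)[0],key=cv2.contourArea); print(n,cv2.boundingRect(c),cv2.minEnclosingCircle(c),cv2.contourArea(c))
E
```

```text
[0.43432165 0.21053344] [ 0.49792326 -0.11493921] [ 0.49312379 -0.10591519  0.066     ]
top (200, 215, 13, 13) ((206.5, 221.25), 6.731555938720703) 103.5
side (261, 259, 21, 17) ((271.6470642089844, 264.6176452636719), 10.910431861877441) 231.0
```

View pics/rect.png

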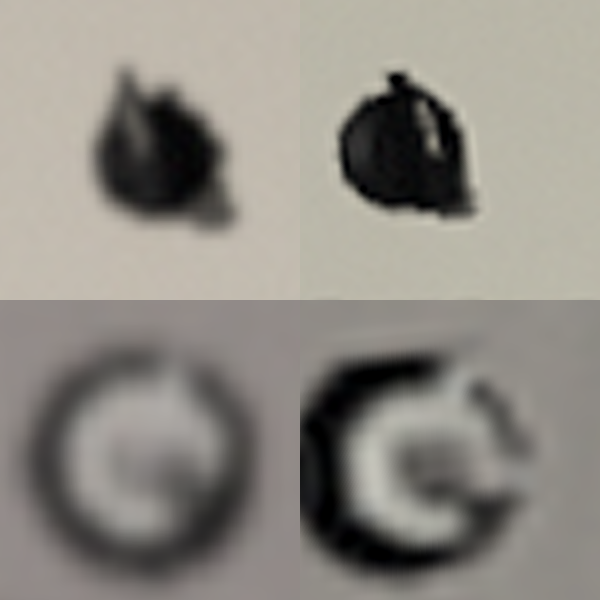

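Rectified views show the nose at local (125,70) in the top view, and the spindle tooth at (172,72) from its centre at (142,158). That puts the spindle yaw at about -0.33 and the knob yaw at about +0.35. Next I'll fit circles for the centres.

```bash
python3 - <<'E'
from h import *
kc=np.array([.4343,.2105]);sc=np.array([.4965,-.1125])
for n in("top1","side1"):
    g=load(n)
    for nm,c,z,r in(("skirt",kc,.010,.026),("skirt0",kc,.002,.026),("collar",sc,.066,.0155)):
        I=cv2.GaussianBlur(cv2.cvtColor(rect(g,c,z,.045,450),cv2.COLOR_RGB2GRAY),(0,0),4); k=5000
        h=cv2.HoughCircles(I,cv2.HOUGH_GRADIENT,1,20,param1=40,param2=8,minRadius=int(r*k-8),maxRadius=int(r*k+8))
        if h is not None: print(n,nm,[(np.round([c[0]+(225-v)/k,c[1]+(225-u)/k],4),R/k) for u,v,R in h[0][:3]])
    for nm,p in(("nose",[(.0275)]),):
        pass
E
```

```text
top1 skirt [(array([0.4322, 0.213 ]), np.float32(0.02594)), (array([0.4592, 0.1684]), np.float32(0.0265)), (array([0.475 , 0.1846]), np.float32(0.026579998))]
top1 skirt0 [(array([0.4316, 0.2114]), np.float32(0.0254)), (array([0.4612, 0.1702]), np.float32(0.02696)), (array([0.476 , 0.1842]), np.float32(0.025820002))]
side1 skirt [(array([0.4348, 0.2184]), np.float32(0.0255)), (array([0.4306, 0.219 ]), np.float32(0.026820002)), (array([0.4374, 0.222 ]), np.float32(0.02704))]
side1 skirt0 [(array([0.4354, 0.2164]), np.float32(0.0257)), (array([0.4314, 0.2152]), np.float32(0.02726)), (array([0.427 , 0.2162]), np.float32(0.027479999))]
side1 collar [(array([ 0.4956, -0.1096]), np.float32(0.01622)), (array([ 0.4906, -0.1008]), np.float32(0.01664)), (array([ 0.4908, -0.1098]), np.float32(0.016439999))]
```

```bash
cat >> h.py <<'E'
from scipy.spatial.transform import Rotation as Ro
def go(pos,yaw,ref=None):
    from bench import monitor
    st=monitor.read_state(); R=Ro.from_quat(st["tool_rot"]); p=st["position"]
    T=Ro.from_matrix([[np.cos(yaw),np.sin(yaw),0],[np.sin(yaw),-np.cos(yaw),0],[0,0,-1]])
    print("t",round(st["t"],2),"shift",np.round(R.inv().apply(np.array(pos)-p)/.75,4),"turn",np.round((R.inv()*T).as_rotvec()/np.radians(120),4),
     "yaw",round(np.arctan2(*R.as_matrix()[1::-1,0]),4))
E
python3 - <<'E'
from h import *
go([.42,-.2,.215],.27); go([.433,.214,.13],.29)
E
```

```text
t 0.5 shift [ 0.4687 -0.3604 -0.0005] turn [ 0.     -0.     -0.0001] yaw 0.2698
t 0.5 shift [ 0.6325 -0.8878  0.1128] turn [ 0.     -0.     -0.0096] yaw 0.2698
```

>>> play_rows(
  moves=[
    [0.469,-0.36,0,0,0,0,1],
    [0.469,-0.36,0,0,0,0,1],
    [0.469,-0.36,0,0,0,0,1],
    [0.469,-0.36,0,0,0,0,1],
    [0.469,-0.36,0,0,0,0,1],
    [0.469,-0.36,0,0,0,0,1],
    [0.469,-0.36,0,0,0,0,1],
    [0.632,-0.888,0,0,0,0,1],
    [0.632,-0.888,0,0,0,0,1],
    [0.632,-0.888,0,0,0,0,1],
  ],
)

```text
t: 1.75
position: [0.4237, -0.0156, 0.2149]
tool_rot: [0.991, 0.134, 0.0, 0.0]
force: [0.7, -0.1, 0.1]
width: 0.092
gripper_force: 0.0
```

```bash
python3 -c "
from h import *
go([.433,.214,.1],.29)"
```

```text
t 1.75 shift [ 0.0933 -0.2919  0.1531] turn [ 0.0002 -0.0004 -0.0098] yaw 0.2694
```

>>> play_rows(
  moves=[
    [0.093,-0.292,0.05,0,0,-0.01,1],
    [0.093,-0.292,0.1,0,0,-0.01,1],
    [0.093,-0.292,0.153,0,0,-0.01,1],
    [0.093,-0.292,0.153,0,0,-0.01,1],
    [0.093,-0.292,0.153,0,0,-0.01,1],
    [0.093,-0.292,0.153,0,0,-0.01,1],
  ],
)

```text
t: 2.5
position: [0.4327, 0.212, 0.0999]
tool_rot: [0.989, 0.145, -0.0, 0.0]
force: [-0.4, 0.5, 0.4]
width: 0.0917
gripper_force: 0.0
```

```bash
python3 - <<'E'
from h import *
from bench import get_image
go([.433,.214,.025],.29)
o=[]
for n in("top","side"):
    g=get_image(n); np.savez(n+"2.npz",**g); o.append(rect(g,[.433,.213],.048,.09,400))
cv2.imwrite("pics/g.png",np.hstack(o)[...,::-1])
E
```

```text
t 2.5 shift [ 0.0012 -0.0024  0.0999] turn [0.0002 0.0002 0.0009] yaw 0.2919
```

View pics/g.png

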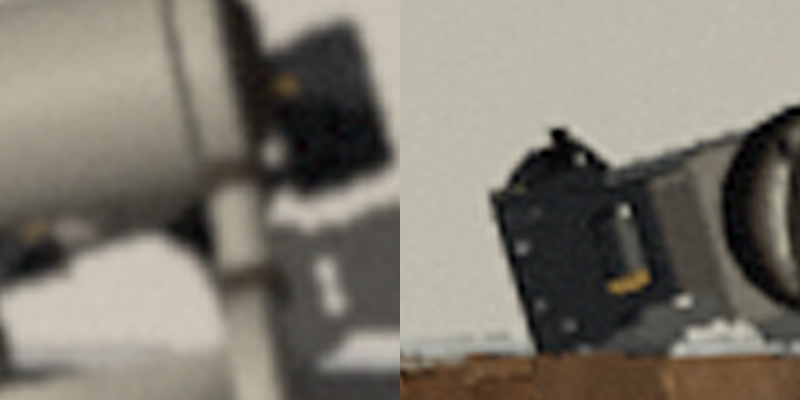

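The arm hides the knob in both views: the nose shows at (557,133) in the side view, and the fingers straddle the knob. I'll descend and close.

>>> play_rows(
  moves=[
    [0.001,-0.002,0.06,0,0,0,1],
    [0.001,-0.002,0.1,0,0,0,1],
    [0.001,-0.002,0.1,0,0,0,1],
    [0.001,-0.002,0.1,0,0,0,-1],
    [0.001,-0.002,0.1,0,0,0,-1],
    [0.001,-0.002,0.1,0,0,0,-1],
    [0.001,-0.002,0.1,0,0,0,-1],
    [0.001,-0.002,0.1,0,0,0,-1],
    [0.001,-0.002,0.1,0,0,0,-1],
  ],
)

```text
t: 3.72
position: [0.4329, 0.2138, 0.0248]
tool_rot: [0.989, 0.145, -0.0, 0.0]
force: [-0.5, -0.9, -0.9]
width: 0.0344
gripper_force: 0.0
```

>>> play_rows(
  moves=[
    [0,0,0,0,0,0,-1],
    [0,0,0,0,0,0,-1],
    [0,0,0,0,0,0,-1],
    [0,0,0,0,0,0,-1],
    [0,0,0,0,0,0,-1],
  ],
)

```text
t: 4.35
position: [0.4329, 0.2138, 0.0248]
tool_rot: [0.989, 0.145, -0.0, -0.0]
force: [0.0, -0.0, 0.3]
width: 0.014
gripper_force: 30.0
```

>>> play_rows(
  moves=[
    [0,0,-0.08,0,0,0,-1],
    [0,0,-0.16,0,0,0,-1],
    [0,0,-0.16,0,0,0,-1],
  ],
)

```text
t: 4.72
position: [0.4369, 0.2147, 0.1503]
tool_rot: [0.989, 0.145, 0.006, -0.0]
force: [0.5, -0.2, 0.6]
width: 0.0137
gripper_force: 30.0
```

```bash
python3 -c "
from h import *
go([.4958,-.111,.145],-.33)"
```

```text
t 4.72 shift [-0.0494  0.4385  0.007 ] turn [-0.0012 -0.0054  0.2964] yaw 0.2909
```

>>> play_rows(
  moves=[
    [-0.045,0.437,0,0,0,0.296,-1],
    [-0.045,0.437,0,0,0,0.296,-1],
    [-0.045,0.437,0,0,0,0.296,-1],
    [-0.045,0.437,0,0,0,0.296,-1],
    [-0.045,0.437,0,0,0,0.296,-1],
    [-0.045,0.437,0,0,0,0.296,-1],
    [-0.045,0.437,0,0,0,0.296,-1],
    [-0.045,0.437,0,0,0,0.296,-1],
  ],
)

```text
t: 5.72
position: [0.494, -0.1082, 0.1441]
tool_rot: [0.987, -0.163, -0.001, -0.001]
force: [-0.1, -0.7, -0.4]
width: 0.0138
gripper_force: 30.0
```

```bash
python3 - <<'E'
from h import *
from bench import get_image
go([.4958,-.111,.13],-.33)
o=[]
for n in("top","side"):
    g=get_image(n); np.savez(n+"3.npz",**g); u,v=np.int32(proj(g,[.496,-.111,.11]));print(u,v); o.append(cv2.resize(g["image"][v-32:v+32,u-32:u+32],(400,400),interpolation=2))
cv2.imwrite("pics/h.png",np.hstack(o)[...,::-1])
E
```

```text
t 5.72 shift [0.0035 0.0028 0.0188] turn [-0.0003  0.0008  0.0011] yaw -0.3277
293 201
261 151
```

View pics/h.png

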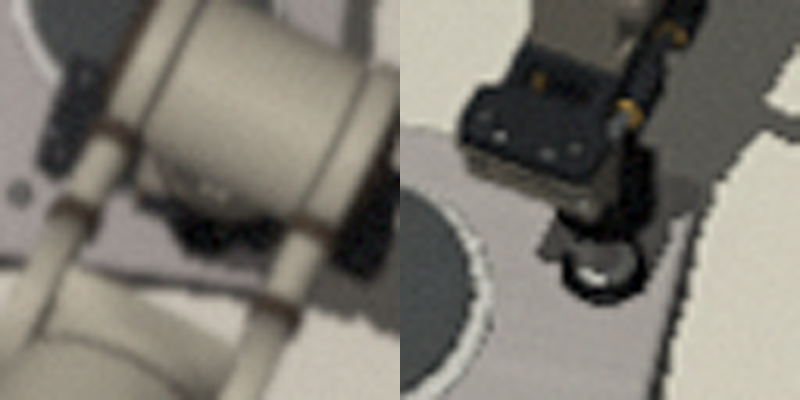

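The side crop shows the knob skirt at about (610,225), just above the collar ring at (602,268). I'll go lower and look closer.

>>> play_rows(
  moves=[
    [0.0035,0.0028,0.02,0,0,0.001,-1],
    [0.0035,0.0028,0.0345,0,0,0.001,-1],
    [0.0035,0.0028,0.0345,0,0,0.001,-1],
    [0.0035,0.0028,0.0345,0,0,0.001,-1],
  ],
)

```text
t: 6.32
position: [0.4964, -0.1127, 0.1189]
tool_rot: [0.986, -0.165, -0.0, -0.0]
force: [-0.1, -1.0, -0.1]
width: 0.0139
gripper_force: 30.0
```

```bash
python3 - <<'E'
from h import *
from bench import get_image,monitor
st=monitor.read_state();print(st["position"],st["force"]);go([.4958,-.111,.117],-.33)
gs=[get_image("side") for _ in range(4)];g=gs[0];g["image"]=np.mean([x["image"] for x in gs],0).round().astype(np.uint8);np.savez("side4.npz",**g)
p=st["position"];k=14
u,v=np.int32(proj(g,[.496,-.111,.09])); a=cv2.resize(g["image"][v-20:v+20,u-25:u+25],None,fx=k,fy=k,interpolation=2)
def ring(c,z,r,col):
    th=np.linspace(0,6.28,60);pts=np.array([(proj(g,[c[0]+r*np.cos(t),c[1]+r*np.sin(t),z])-[u-25,v-20]+.5)*k for t in th]);cv2.polylines(a,[pts.astype(int)],True,col,1)
ring(p,p[2]-.0248,.026,(255,0,0));ring(p,p[2]-.0148,.026,(255,120,0));ring([.4958,-.111],.066,.0155,(0,255,0))
cv2.imwrite("pics/i.png",a[...,::-1])
E
```

```text
[ 0.4963921  -0.11272826  0.11890569] [-0.05733624 -0.95398567 -0.14314111]
t 6.33 shift [-0.0015 -0.0019  0.0025] turn [-0.      0.0001 -0.0006] yaw -0.3313
```

View pics/i.png

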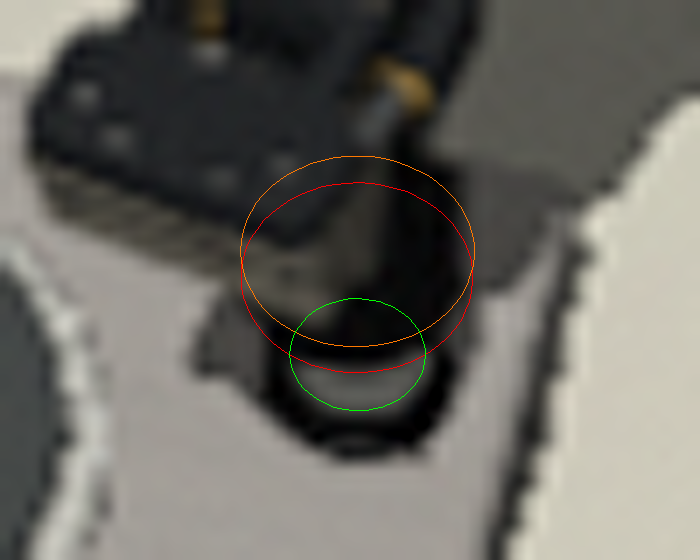

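The knob's lower edge is at about v=362 against 372 predicted, and the collar matches the green ring. So the knob needs to go roughly +y by 2 mm. I'll probe with the spring as compliance.

>>> play_rows(
  moves=[
    [-0.0015,-0.0025,0,0,0,0,-1],
    [-0.0015,-0.0025,0.005,0,0,0,-1],
    [-0.0015,-0.0025,0.01,0,0,0,-1],
    [-0.0015,-0.0025,0.015,0,0,0,-1],
    [-0.0015,-0.0025,0.018,0,0,0,-1],
    [-0.0015,-0.0025,0.018,0,0,0,-1],
  ],
)

```text
t: 7.28
position: [0.4955, -0.1113, 0.1051]
tool_rot: [0.986, -0.165, -0.0, 0.001]
force: [-2.6, -4.2, -0.8]
width: 0.0135
gripper_force: 30.0
```

```bash
python3 -c "
from h import *
from bench import monitor
s=monitor.read_state();print(s['position'],s['force'],s['wrist_torque'])
go([.4958,-.111,.105],-.33)"
```

```text
[ 0.49545587 -0.11125533  0.10510753] [-2.56604725 -4.18475171 -0.81022233] [-0.87036292  0.50616256  0.02331024]
t 7.28 shift [ 0.0003 -0.0005  0.0001] turn [ 0.0007  0.0003 -0.0006] yaw -0.3312
```

At z 0.105 there is no axial force and only a lateral one, so the tip is in the bore. I'll relieve the lateral force and then push down.

>>> play_rows(
  moves=[
    [-0.0006,0.0023,0,0,0,0,-1],
    [-0.0006,0.0023,0,0,0,0,-1],
    [-0.0006,0.0023,0.005,0,0,0,-1],
    [-0.0006,0.0023,0.008,0,0,0,-1],
    [-0.0006,0.0023,0.008,0,0,0,-1],
  ],
)

```text
t: 7.9
position: [0.4948, -0.1119, 0.0991]
tool_rot: [0.986, -0.165, -0.0, -0.0]
force: [-0.3, 0.3, -1.2]
width: 0.0136
gripper_force: 30.0
```

>>> play_rows(
  moves=[
    [0,0,0.004,0,0,0,-1],
    [0,0,0.008,0,0,0,-1],
    [0,0,0.008,0,0,0,-1],
    [0,0,0.008,0,0,0,-1],
  ],
)

```text
t: 8.4
position: [0.495, -0.1121, 0.0935]
tool_rot: [0.986, -0.165, 0.0, -0.0]
force: [0.2, 0.5, -1.1]
width: 0.014
gripper_force: 30.0
```

>>> play_rows(
  moves=[
    [0,0,0.004,0,0,0,-1],
    [0,0,0.007,0,0,0,-1],
    [0,0,0.007,0,0,0,-1],
    [0,0,0.007,0,0,0,-1],
  ],
)

```text
t: 8.9
position: [0.4954, -0.1123, 0.0889]
tool_rot: [0.986, -0.165, 0.0, 0.0]
force: [-1.5, 1.0, 5.3]
width: 0.0141
gripper_force: 30.0
```

>>> play_rows(
  moves=[
    [0,0,0.002,0,0,0,-1],
    [0,0,0.004,0,0,0,-1],
    [0,0,0.004,0,0,0,-1],
    [0,0,0.004,0,0,0,-1],
    [0,0,0.004,0,0,0,-1],
  ],
)

```text
t: 9.52
position: [0.4955, -0.1123, 0.0866]
tool_rot: [0.986, -0.165, 0.0, 0.0]
force: [-3.0, 0.8, 9.5]
width: 0.0139
gripper_force: 30.0
```

>>> play_rows(
  moves=[
    [-0.0008,0,0.0013,0,0,0,-1],
    [-0.0008,0,0.0013,0,0,0,-1],
    [-0.0008,0,0.0013,0,0,0,-1],
    [-0.0008,0,0.0013,0,0,0,-1],
  ],
)

```text
t: 10.02
position: [0.4955, -0.1124, 0.0865]
tool_rot: [0.986, -0.165, 0.001, 0.0]
force: [-3.5, 1.8, 14.3]
width: 0.0137
gripper_force: 30.0
```

The z position and the force rise both show the knob is at the stop, so I'm handing it in.

```bash
python3 -c "
from bench import finish_job
print(finish_job())"
```

```text
the job is handed in; nothing more can be done
None
```

The knob is on the spindle with its nose set to the tooth, pressed to the stop (about 14 N at the wrist) and still gripped at 30 N; the job was handed in after about 10 s, but no verdict came back.

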